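Shut the tailor's sewing box

TASK

Close up the sewing box on the bench: with your fingertips gently push both of its drawers fully home, and push the raised lid over and down until it lies flat shut. Push only: do not lift the box or shove it along the bench, and leave the thread cone, the jar and the shears alone.

Things in the scene. Friction and masses are not known exactly. Their poses are not given: they have to be found in the camera images.
- chest: loose wooden sewing box standing on the bench, 3 to 5 kg, 150 mm deep (its x), 300 mm wide (its y), 92 mm high without the lid, 100 mm with the lid shut. Origin: centre of its underside; its -x side is the front (two drawers side by side, facing the robot), z up. Above the drawers is a shallow tray covered by the lid; nothing in it stands higher than the rim.
- left_drawer (a joint): slide of the left drawer (on the +y half of the box), m: 0 = fully home, grows as it comes out towards the box's -x (robot) side, 0.095 = out as far as it goes. Light friction (about 1.5 N), stays where it is left; a stop ends the travel at 0.
- right_drawer (a joint): slide of the right drawer (on the -y half of the box), m: 0 = fully home, grows as it comes out towards the box's -x (robot) side, 0.095 = out as far as it goes. Light friction (about 1.5 N), stays where it is left; a stop ends the travel at 0.
- left_drawer_front (a point): centre of the outer face of the left drawer's flat light-wood front, 27 mm above the bench; moves with the drawer. The face is 143 mm wide (box y), 8 to 58 mm above the bench, except that a 40 mm wide, 12 mm deep finger notch is cut in the middle of its top edge; 12 mm thick, no handle. Shut, the face stands 4 mm proud of the box's front.
- right_drawer_front (a point): centre of the outer face of the right drawer's flat light-wood front, 27 mm above the bench; moves with the drawer. The face is 143 mm wide (box y), 8 to 58 mm above the bench, except that a 40 mm wide, 12 mm deep finger notch is cut in the middle of its top edge; 12 mm thick, no handle. Shut, the face stands 4 mm proud of the box's front.
- lid (a joint): hinge of the lid, rad: 0 = lying flat shut, grows as the front edge rises up and back; 1.5 = nearly upright, its stop. A stiff hinge: the lid stays at whatever angle it is left and needs about 2 to 5 N near its free edge to move.
- hinge (a point): middle of the lid's hinge line, on the top of the box's back rim, 75 mm behind (+x of) the box's origin and 92 mm above the bench; the hinge line runs along the box's y.
- lid_edge (a point): middle of the lid's free (front) edge, half-way through its thickness; the lid is a flat wooden panel 300 mm wide, 8 mm thick, reaching 150 mm from the hinge line; moves with the lid. The hinge line lies in the plane of its underside.
- spool: bystander: cone of thread standing upright, 100 mm high, 52 mm across its foot; origin: centre of its foot.
- tin: bystander: glass jar with a steel cap, standing upright, 75 mm high, 64 mm across; origin: centre of its foot.
- shears: bystander: tailor's shears lying flat, about 250 mm long, 10 mm high; origin: at the pivot, on the bench; blades along its +x, finger loops along -x.

How it is judged:
By the outcome, as a careful person would: the job done as asked, in the order asked, and still so for the second after the job is handed in, with the robot touching nothing.
It also fails if it takes over 56 s, if anything falls off the work surface, if the arm or the gripper's body presses on something with over 40 N, if the wrist force passes 120 N, or if a joint passes its speed limit or range.

ROBOT

A 6-joint arm with a two-finger parallel gripper is mounted at the origin on the work surface. World frame = base frame: x ahead of the robot, y to its left, z up, the work surface at z = 0. Lengths are in m, angles in rad, forces in N, time in s.
With the tool pointing down it reaches from about 0.25 to 0.775 m from the base axis. Payload 4 kg.
Tool frame: the origin (TCP) lies midway between the tips of the shut fingers; the grasp point (between the pads) lies 19 mm behind it (bot.tcp_to_grasp is the distance from the TCP to the grasp point, in m); z points along the fingers, y is the line along which they close (so a half turn about z gives the same grasp; the last joint's range is limited). The gripper opens to 85 mm and grips with 20 to 120 N. Pads are 22 mm wide; open, the fingers measure 114 mm over their backs; the gripper's body (76 mm by 85 mm) begins 54 mm behind the grasp point. The pads swing forward as they close: fully open they stand 13 mm farther back than shut.
Start: joints at [1.061, 0.087, 1.371, -0, 1.684, -0.103], TCP at [0.218, 0.505, 0.211] pointing down, gripper open.
Joint ranges: [-3.1, 3.1], [-0.76, 2.03], [0.27, 2.55], [-1.08, 4.22], [0.17, 2.65], [-2.57, 2.57]. Speed limits (rad/s): [2.79, 2.79, 3.14, 3.14, 3.14, 3.14].

INTERFACE

Orientations are given as a unit quaternion [w, x, y, z].
In Python, from station import bot gives the robot as it stands. The module is installed in compiled form; this text tells all that it offers.
- The arm moves only by the shell command python3 -m crank 'ROWS' [FORCE]. ROWS is JSON, a list of rows, each an object with "delta_pos": the shift along the tool's x, y, z in mm, a list of three; "delta_rot": the turn, a rotation vector about the tool's x, y, z in rad, a list of three; "hand": the finger opening in mm, from 0 to 85.4. A call has 1 to 8 rows; each row is the pose to reach, as a shift and turn from the pose commanded when the call began, along the tool's axes at that moment; what a row does not reach only later rows make up. A row lasts 1/10 s, in which the tool goes at most 50 mm and 8.59 degrees, less where a joint would pass 70% of its speed; a pose out of reach is approached as far as the arm can. A call with a gripper value outside its range is refused whole. The fingers move at their own pace and stop on an object; FORCE is the grip in N (left out, the last holds). Time passes only in rows, so rows that repeat a pose let the fingers close. It gives the time, the measured TCP pose, the force, the opening and the grip force at its end, in the units of the state.
- bot.get_obs(): the state, without advancing time (a new reading comes with each control period).
- bot.read_camera(name): name is "scene" or "top" or "wrist"; returns the picture (480x640x3 uint8, blue, green, red); there is no depth.
- bot.calibration(name): a dict with "fx", "fy", "cx", "cy" (pixels), "dist" ([k1, k2, p1, p2, k3] as OpenCV has them; the pictures are not rectified), "R" (3x3) and "t" (3): a world point X has camera coordinates R X + t; the wrist camera has in their place "T_tool_cam" (4x4, takes a point from camera to tool coordinates, whose origin is the TCP and whose axes are the flange's). Camera axes: x right, y down, z forward; pixel columns grow to the right and rows downward; lengths in m; the calibration is good to about 2 mm. A picture is of the moment at which its call begins: read the wrist's pose just before it. calibration takes no time and is no camera call.
- bot.hand_in(): hands the job in; it is judged then, once.
The state is a dict: "time": time; "q": joint angles; "qd": joint speeds; "tau": joint torques, N m; "tcp_pos": TCP position; "orientation": TCP orientation; "contact_force": force on the tool from outside, world axes, zero at the start; "wrist_torque": the same for the moment, N m; "grip_width": opening from 0.0 (shut) to 1.0 (fully open); "grip_force": force on a finger pad.
Only numpy, scipy, OpenCV 4.12 (cv2) and the standard library are available. Lean on these libraries where they do the work, as an engineer would, in place of code of your own. Each camera call takes 0.05 s, during which the arm holds its last target. There are 200 camera calls.

## Working session

There is one attempt and no reset: what is moved stays moved. The work goes in short steps, Python scripts to look and compute and a shell command to move; the robot and the scene stay as the last step left them, time stands still between calls to the robot, and variables do not carry over. Pictures are saved under pics/ and viewed, at most 10 in all, crops included, and the job is handed in when it is done.

```bash
mkdir -p pics; python3 - <<'E'
from station import bot
import cv2
for n in("scene","top"):
    cv2.imwrite(f"pics/{n}0.png",bot.read_camera(n))
o=bot.get_obs();print(o["time"],o["tcp_pos"],o["orientation"])
E
```

```text
0.1 [0.2174008  0.50465538 0.20943128] [-3.04896883e-04  2.02037162e-01  9.79377298e-01 -1.00038683e-03]
```

View pics/scene0.png

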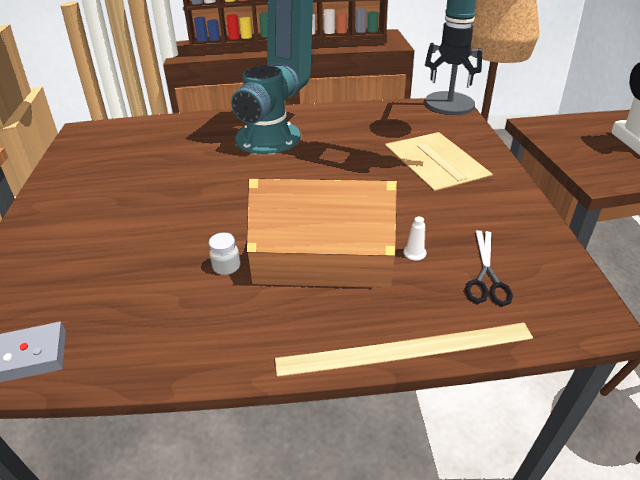

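View pics/top0.png

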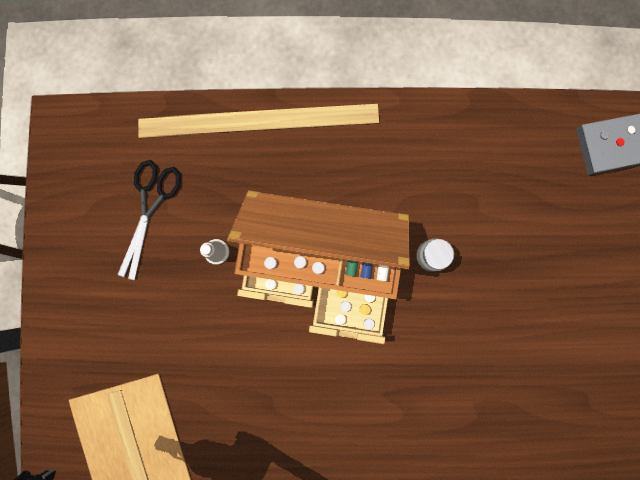

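The scene picture shows the box from behind, lid up, with jar and cone at either side. The top picture shows +x up and +y left: left drawer front about (278,297), right drawer front about (347,335), cone (213,250), jar (436,255). I'll enlarge the top view.

```bash
python3 - <<'E'
import cv2
i=cv2.imread("pics/top0.png")[180:360,195:465]
cv2.imwrite("pics/crop0.png",cv2.resize(i,(795,530),interpolation=cv2.INTER_CUBIC))
E
```

```text
(no output)
```

View pics/crop0.png

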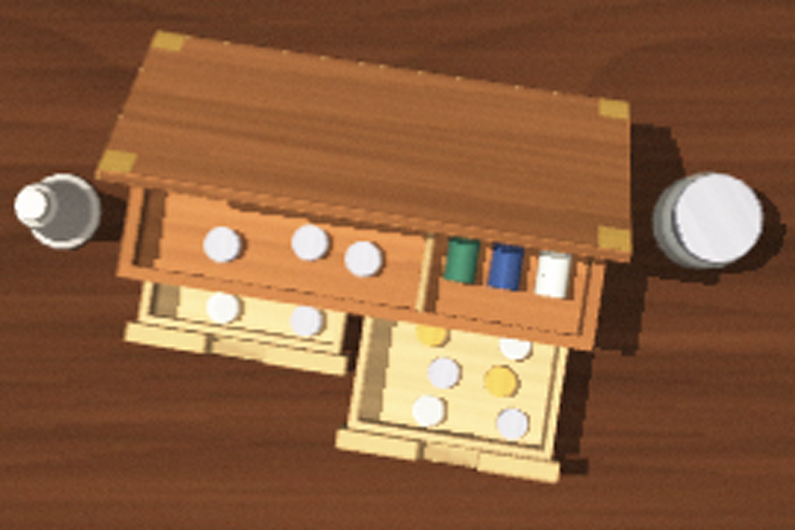

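The crop (scale 2.944, offset 195,180) shows the outer top edges of the drawer fronts: left from (125,341) to (346,374), right from (337,447) to (558,481). The front rim runs (118,276) to (597,348). The lid's free edge runs (98,178) to (630,258), and its hinge corners are (157,32) and (629,102).

```bash
cat > h.py <<'E'
from station import bot
import cv2,numpy as np
from scipy.spatial.transform import Rotation as Rn
def ray(n,uv):
    c=bot.calibration(n);K=np.array([[c["fx"],0,c["cx"]],[0,c["fy"],c["cy"]],[0,0,1]])
    p=cv2.undistortPoints(np.array([[uv]],float),K,np.array(c["dist"]))[0,0]
    R=np.array(c["R"]);t=np.array(c["t"]).ravel()
    return -R.T@t,R.T@np.r_[p,1]
def onz(n,uv,z):
    o,d=ray(n,uv);return o+d*(z-o[2])/d[2]
def proj(n,X):
    c=bot.calibration(n);K=np.array([[c["fx"],0,c["cx"]],[0,c["fy"],c["cy"]],[0,0,1]])
    return cv2.projectPoints(np.array(X,float).reshape(-1,1,3),cv2.Rodrigues(np.array(c["R"]))[0],np.array(c["t"]).ravel(),K,np.array(c["dist"]))[0][:,0]
def tool():
    o=bot.get_obs();q=o["orientation"];return np.array(o["tcp_pos"]),Rn.from_quat([q[1],q[2],q[3],q[0]])
E
python3 - <<'E'
from h import *
from scipy.optimize import least_squares
f=lambda u:(195+u[0]/2.944,180+u[1]/2.944)
obs=[(125,341),(346,374),(337,447),(558,481),(118,276),(597,348),(98,178),(630,258),(157,32),(629,102)]
uv=np.array([f(o) for o in obs])
def mod(p):
    x,y,yaw,l,r,a=p
    P=[]
    for d,y0 in((l,.075),(r,-.075)):
        for s in(1,-1):P.append((-.079-d,y0+s*.0715,.058))
    P+=[(-.075,.15,.092),(-.075,-.15,.092)]
    # free edge, underside & hinge at top surface
    for s in(1,-1):P.append((.075-.15*np.cos(a),s*.15,.092+.15*np.sin(a)))
    for s in(1,-1):P.append((.075+.008*np.sin(a),s*.15,.092+.008*np.cos(a)))
    return Rn.from_euler('z',yaw).apply(P)+[x,y,0]
s=least_squares(lambda p:(proj("top",mod(p))-uv).ravel(),[.5,0,-.1,.03,.07,1.2])
print(s.x.round(4));print(s.fun.reshape(-1,2).round(1))
for n,(u,z) in dict(cone=((f((65,212))),.0),jar=(f((715,220)),.075)).items():print(n,onz("top",u,z))
c=bot.calibration("top");print("cam",-np.array(c["R"]).T@np.array(c["t"]).ravel())
Tc=np.array(bot.calibration("wrist")["T_tool_cam"]);print(Tc.round(3))
p,R=tool();print(R.as_matrix().round(3))
x,y,w=s.x[:3];Z=Rn.from_euler('z',w)
for n,q in dict(L=(-.079-s.x[3],.075,.027),Rr=(-.079-s.x[4],-.075,.027),edge=mod(s.x)[6:8].mean(0)).items():
    print(n,q if n=="edge" else Z.apply(q)+[x,y,0])
E
```

```text
[ 0.6163  0.1139 -0.152   0.0366  0.0829  0.8832]
[[-0.9 -0.4]
 [-1.6  0.1]
 [ 1.4  0.2]
 [ 1.6  0.2]
 [-0.1  0.1]
 [-1.   0.5]
 [-0.5 -0.1]
 [ 0.7  0.3]
 [-0.2 -0.5]
 [ 0.4 -0.5]]
cone [0.60938204 0.32715542 0.        ]
jar [ 0.60010115 -0.10244039  0.075     ]
cam [0.55954377 0.0917976  1.10232894]
[[ 0.    -0.95  -0.313  0.079]
 [ 1.     0.     0.001  0.   ]
 [-0.001 -0.313  0.95  -0.163]
 [ 0.     0.     0.     1.   ]]
[[-0.918  0.396 -0.001]
 [ 0.396  0.918 -0.002]
 [ 0.    -0.002 -1.   ]]
L [0.51344039 0.205581   0.027     ]
Rr [0.44497261 0.06431991 0.027     ]
edge [0.59635032 0.11700478 0.20791725]
```

The fit is good to about 2 px: box at (0.616, 0.114), yaw -0.152, drawers out 37 mm and 83 mm, lid at 0.88 rad. I'll push with shut fingers tilted 0.5 rad, so the gripper body stays clear of the lid. First I work out the approach to the left drawer.

```bash
cat >> h.py <<'E'
B=np.array([.6163,.1139,0]);YAW=-.152
def goal(bp,tilt,rot=True):
    "bp in box frame -> delta from the measured pose"
    p,R=tool();Z=Rn.from_euler('z',YAW)
    T=Z*Rn.from_euler('y',-tilt)*Rn.from_matrix(np.diag([-1,1,-1]))
    X=Z.apply(bp)+B
    return (R.inv().apply(X-p)*1000).round(1),(R.inv()*T).as_rotvec().round(3)
def boxpos():
    p,R=tool();return Rn.from_euler('z',-YAW).apply(p-B).round(4)
E
python3 - <<'E'
from h import *
print(goal([-.18,.075,.12],.5));print(goal([-.18,.075,.03],.5))
E
```

```text
(array([-327.9, -173.6,   89.7]), array([-0.066, -0.498, -0.249]))
(array([-327.9, -173.4,  179.7]), array([-0.066, -0.498, -0.249]))
```

```bash
python3 -m crank '[{"delta_pos":[-41,-22,11],"delta_rot":[-0.008,-0.062,-0.031],"hand":0},{"delta_pos":[-82,-43,22],"delta_rot":[-0.016,-0.124,-0.062],"hand":0},{"delta_pos":[-123,-65,34],"delta_rot":[-0.025,-0.187,-0.093],"hand":0},{"delta_pos":[-164,-87,45],"delta_rot":[-0.033,-0.249,-0.125],"hand":0},{"delta_pos":[-205,-108,56],"delta_rot":[-0.041,-0.311,-0.156],"hand":0},{"delta_pos":[-246,-130,67],"delta_rot":[-0.05,-0.374,-0.187],"hand":0},{"delta_pos":[-287,-152,78],"delta_rot":[-0.058,-0.436,-0.218],"hand":0},{"delta_pos":[-328,-174,90],"delta_rot":[-0.066,-0.498,-0.249],"hand":0}]' 20
python3 - <<'E'
from h import *
print(boxpos());print(goal([-.18,.075,.03],.5));print(goal([-.14,.075,.03],.5))
E
```

```text
time: 0.9
tcp_pos: [0.4506, 0.2142, 0.12]
orientation: [0.249, 0.073, 0.966, -0.018]
contact_force: [0.7, -0.8, -0.1]
grip_width: -0.003
grip_force: 0.0
[-0.179   0.0741  0.12  ]
(array([44.4,  0.8, 78.4]), array([0.003, 0.004, 0.001]))
(array([ 9.3,  0.7, 97.7]), array([0.003, 0.004, 0.001]))
```

```bash
python3 -m crank '[{"delta_pos":[20,1,40],"delta_rot":[0,0,0],"hand":0},{"delta_pos":[44,1,78],"delta_rot":[0,0,0],"hand":0},{"delta_pos":[30,1,86],"delta_rot":[0,0,0],"hand":0},{"delta_pos":[14,1,95],"delta_rot":[0,0,0],"hand":0},{"delta_pos":[14,1,95],"delta_rot":[0,0,0],"hand":0}]'
python3 - <<'E'
from h import *
print(boxpos());print(goal([-.10,.075,.03],.5))
import cv2
cv2.imwrite("pics/w1.png",bot.read_camera("wrist"))
E
```

```text
time: 1.4
tcp_pos: [0.4865, 0.2121, 0.0328]
orientation: [0.249, 0.074, 0.966, -0.017]
contact_force: [1.3, -0.1, 0.4]
grip_width: -0.0
grip_force: 0.0
[-0.1431  0.0774  0.0328]
(array([-36.4,  -2.4,  23.3]), array([ 0.003,  0.004, -0.002]))
```

View pics/w1.png

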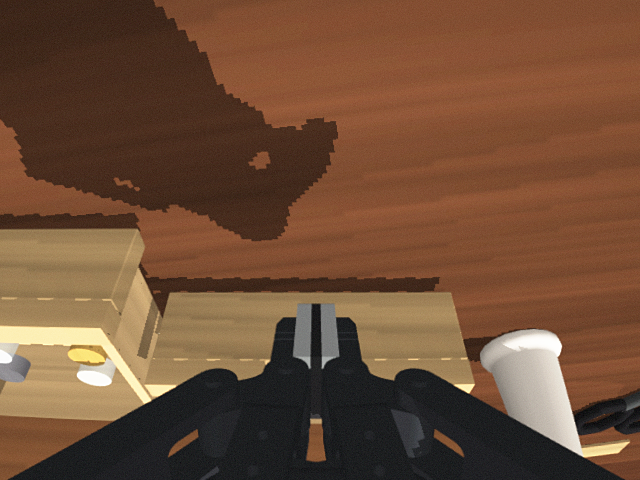

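The shut fingertips at (317,310) stand just before the middle of the left drawer's front, which spans about columns 165 to 460. I start to push.

```bash
python3 -m crank '[{"delta_pos":[-4,-1,3],"delta_rot":[0,0,0],"hand":0},{"delta_pos":[-8,-1,5],"delta_rot":[0,0,0],"hand":0},{"delta_pos":[-13,-2,8],"delta_rot":[0,0,0],"hand":0},{"delta_pos":[-17,-2,10],"delta_rot":[0,0,0],"hand":0},{"delta_pos":[-22,-2,13],"delta_rot":[0,0,0],"hand":0},{"delta_pos":[-26,-2,15],"delta_rot":[0,0,0],"hand":0},{"delta_pos":[-31,-2,18],"delta_rot":[0,0,0],"hand":0},{"delta_pos":[-35,-2,20],"delta_rot":[0,0,0],"hand":0}]'
python3 - <<'E'
from h import *
print(boxpos());print(goal([-.09,.075,.03],.5))
E
```

```text
time: 2.25
tcp_pos: [0.5232, 0.2035, 0.0297]
orientation: [0.247, 0.074, 0.966, -0.018]
contact_force: [0.1, -0.7, 0.0]
grip_width: 0.002
grip_force: 0.0
[-0.1056  0.0745  0.0297]
(array([-13.8,   0.5,   7.2]), array([ 0.002,  0.001, -0.001]))
```

```bash
python3 -m crank '[{"delta_pos":[-2,0,1],"delta_rot":[0,0,0],"hand":0},{"delta_pos":[-4,0,2],"delta_rot":[0,0,0],"hand":0},{"delta_pos":[-6,0,3],"delta_rot":[0,0,0],"hand":0},{"delta_pos":[-8,0,4],"delta_rot":[0,0,0],"hand":0}]'
python3 - <<'E'
from h import *
print(boxpos())
cv2.imwrite("pics/w2.png",np.vstack([cv2.resize(bot.read_camera("wrist")[230:480,100:540],(704,400))]))
E
```

```text
time: 2.65
tcp_pos: [0.5313, 0.2023, 0.0299]
orientation: [0.247, 0.074, 0.966, -0.018]
contact_force: [-1.6, 0.8, 0.6]
grip_width: 0.004
grip_force: 0.7
[-0.0974  0.0745  0.0299]
```

View pics/w2.png

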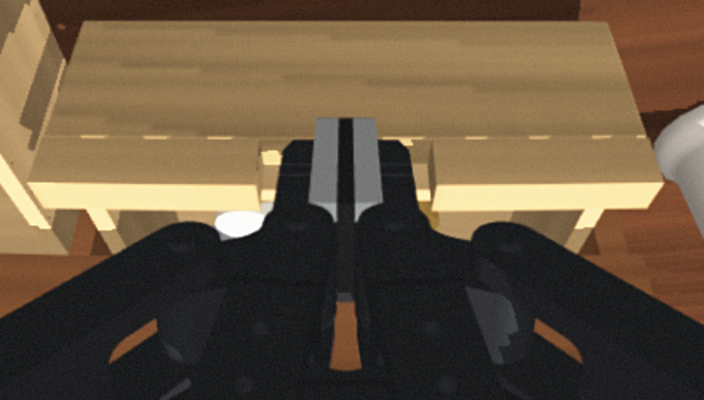

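The fingertips at crop (345,118) lie on the left drawer's face below the notch, and the force of about -1.6 N matches the drawer's friction. I go on in small steps.

```bash
python3 -m crank '[{"delta_pos":[-1.8,0,1],"delta_rot":[0,0,0],"hand":0},{"delta_pos":[-3.5,0,2],"delta_rot":[0,0,0],"hand":0},{"delta_pos":[-3.5,0,2],"delta_rot":[0,0,0],"hand":0}]'; python3 -m crank '[{"delta_pos":[-0.9,0,0.5],"delta_rot":[0,0,0],"hand":0},{"delta_pos":[-1.8,0,1],"delta_rot":[0,0,0],"hand":0},{"delta_pos":[-1.8,0,1],"delta_rot":[0,0,0],"hand":0}]'; python3 -m crank '[{"delta_pos":[-0.9,0,0.5],"delta_rot":[0,0,0],"hand":0},{"delta_pos":[-1.8,0,1],"delta_rot":[0,0,0],"hand":0},{"delta_pos":[-1.8,0,1],"delta_rot":[0,0,0],"hand":0}]'
```

```text
time: 3.0
tcp_pos: [0.5359, 0.2016, 0.0301]
orientation: [0.247, 0.074, 0.966, -0.018]
contact_force: [-1.0, 1.1, -0.3]
grip_width: -0.002
grip_force: 0.2
time: 3.3
tcp_pos: [0.5377, 0.2013, 0.0301]
orientation: [0.247, 0.074, 0.966, -0.018]
contact_force: [-0.0, -0.4, 0.7]
grip_width: 0.0
grip_force: 0.6
time: 3.6
tcp_pos: [0.5398, 0.201, 0.0301]
orientation: [0.247, 0.074, 0.966, -0.018]
contact_force: [0.1, 0.5, 1.0]
grip_width: -0.001
grip_force: 0.7
```

```bash
python3 - <<'E'
from h import *
print(boxpos())
cv2.imwrite("pics/t2.png",cv2.resize(bot.read_camera("top")[200:360,215:425],(788,600),interpolation=cv2.INTER_CUBIC))
E
```

```text
[-0.0888  0.0745  0.0301]
```

View pics/t2.png

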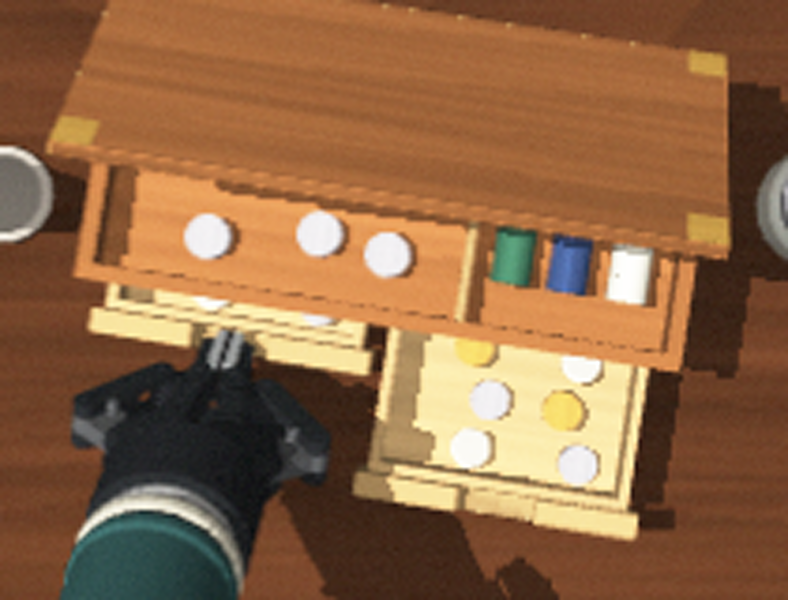

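```bash
python3 - <<'E'
from h import *
f=lambda u:(215+u[0]*210/788,200+u[1]*160/600)
for n,u,z in(("L1",(90,330),.058),("L2",(373,372),.058),("R1",(354,495),.058),("R2",(637,538),.058),("rimL",(76,278),.092),("rimR",(682,369),.092),("tip",(232,333),.03),("tip",(232,333),.05)):
    X=onz("top",f(u),z);print(n,z,X.round(4),Rn.from_euler('z',-YAW).apply(X-B).round(4))
print(proj("top",tool()[0]), (proj("top",tool()[0])-[215,200])*3.75)
E
```

```text
L1 0.058 [0.5383 0.2718 0.058 ] [-0.101   0.1443  0.058 ]
L2 0.058 [0.5175 0.1284 0.058 ] [-0.0999 -0.0007  0.058 ]
R1 0.058 [0.4559 0.1379 0.058 ] [-0.1622 -0.0006  0.058 ]
R2 0.058 [ 0.4345 -0.0037  0.058 ] [-0.1619 -0.1438  0.058 ]
rimL 0.092 [0.5644 0.2731 0.092 ] [-0.0754  0.1495  0.092 ]
rimR 0.092 [ 0.5201 -0.0229  0.092 ] [-0.0744 -0.1498  0.092 ]
tip 0.03 [0.5364 0.2024 0.03  ] [-0.0924  0.0754  0.03  ]
tip 0.05 [0.5368 0.2004 0.05  ] [-0.0917  0.0734  0.05  ]
[[277.54496743 287.04236291]] [[234.54362785 326.4088609 ]]
```

```bash
python3 - <<'E'
from h import *
from scipy.optimize import least_squares
c=bot.calibration("wrist");K=np.array([[c["fx"],0,c["cx"]],[0,c["fy"],c["cy"]],[0,0,1]]);T=np.array(c["T_tool_cam"])
Z=Rn.from_euler('z',-YAW);p,R=tool();Rb=Z*R
def pr(X,tcp):
    t=Rb.inv().apply(np.array(X,float)-tcp);q=(t-T[:3,3])@T[:3,:3]
    return cv2.projectPoints(q.reshape(-1,1,3),np.zeros(3),np.zeros(3),K,np.array(c["dist"]))[0][:,0]
tcp=np.array([-.0974,.0745,.0299])
print("tip",pr([tcp],tcp), "w2 crop",(pr([tcp],tcp)-[100,230])*1.6)
obs=np.array([(153,242.5),(480,242.5),(119,344),(514,344)])
m=lambda v:np.array([(v[0],v[1]-.0715,v[2]),(v[0],v[1]+.0715,v[2]),(v[0],v[1]-.0715,v[2]+.05),(v[0],v[1]+.0715,v[2]+.05)])
s=least_squares(lambda v:(pr(m(v),tcp)-obs).ravel(),[-.1,.075,.008]);print(s.x,s.fun.reshape(-1,2).round(1))
obs=np.array([(x/1.6+100,y/1.6+230) for x,y in((85,20),(608,20),(44,137),(648,137))])
s=least_squares(lambda v:(pr(m(v),tcp)-obs).ravel(),[-.1,.075,.008]);print("alt",s.x,s.fun.reshape(-1,2).round(1))
E
```

```text
tip [[315.65007632 298.73044513]] w2 crop [[345.04012211 109.96871221]]
[-0.1082734   0.07488081  0.00804374] [[ 0.   0.3]
 [-0.5 -0.2]
 [ 0.   0.4]
 [ 0.4 -0.4]]
alt [-0.10608458  0.07487049 -0.00120499] [[  6.3 -11.4]
 [ -7.1 -11.8]
 [  0.5  10. ]
 [  0.1   9.3]]
```

The wrist and top views agree that the drawer front is moving rigidly with the fingers and is still about 21 mm out, with its face about 11 mm short of the reported TCP. I keep pushing: home should come at TCP box x of about -0.068.

```bash
python3 -m crank '[{"delta_pos":[-3.5,0,2],"delta_rot":[0,0,0],"hand":0},{"delta_pos":[-7,0,4],"delta_rot":[0,0,0],"hand":0},{"delta_pos":[-10.5,0,6],"delta_rot":[0,0,0],"hand":0},{"delta_pos":[-14,0,7.7],"delta_rot":[0,0,0],"hand":0},{"delta_pos":[-14,0,7.7],"delta_rot":[0,0,0],"hand":0}]'; python3 - <<'E'
from h import *
print(boxpos(),bot.get_obs()["contact_force"].round(2) if hasattr(bot.get_obs()["contact_force"],'round') else bot.get_obs()["contact_force"])
cv2.imwrite("pics/w3.png",bot.read_camera("wrist"))
E
```

```text
time: 4.15
tcp_pos: [0.5561, 0.1985, 0.03]
orientation: [0.248, 0.074, 0.966, -0.018]
contact_force: [-1.2, -0.0, -0.6]
grip_width: -0.0
grip_force: 0.1
[-0.0723  0.0745  0.03  ] [-1.19 -0.05 -0.56]
```

View pics/w3.png

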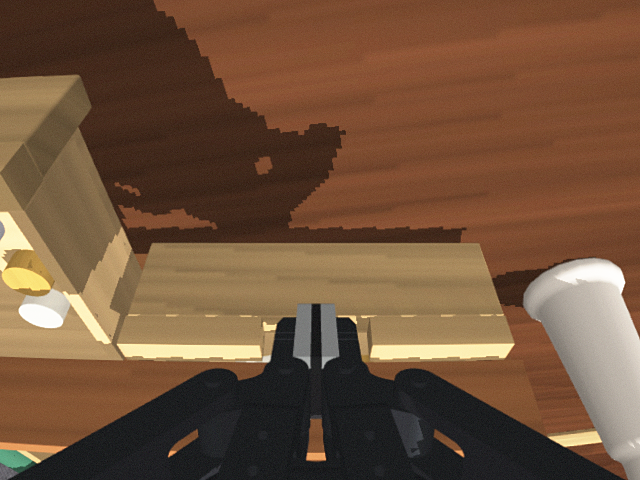

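The face's bottom edge is still at row 243, so the drawer moves with the tips and has about 4 mm left. I'll step until the force rises.

```bash
python3 -m crank '[{"delta_pos":[-1.3,0,0.8],"delta_rot":[0,0,0],"hand":0},{"delta_pos":[-2.6,0,1.5],"delta_rot":[0,0,0],"hand":0},{"delta_pos":[-2.6,0,1.5],"delta_rot":[0,0,0],"hand":0}]' | grep -E 'tcp|contact'; python3 -m crank '[{"delta_pos":[-0.6,0,0.3],"delta_rot":[0,0,0],"hand":0},{"delta_pos":[-0.6,0,0.3],"delta_rot":[0,0,0],"hand":0}]'| grep -E 'tcp|contact'; python3 -m crank '[{"delta_pos":[-0.6,0,0.3],"delta_rot":[0,0,0],"hand":0},{"delta_pos":[-0.6,0,0.3],"delta_rot":[0,0,0],"hand":0}]'| grep -E 'tcp|contact'
```

```text
tcp_pos: [0.5572, 0.1983, 0.0295]
contact_force: [-6.8, 0.8, 5.0]
tcp_pos: [0.5572, 0.1983, 0.0294]
contact_force: [-10.3, 0.9, 6.0]
tcp_pos: [0.5574, 0.1983, 0.0293]
contact_force: [-13.3, 0.7, 8.6]
```

The drawer has met its stop (force rose sharply with the TCP at box x of about -0.071). I back off and move across to the right drawer.

```bash
python3 -m crank '[{"delta_pos":[38,0,-21],"delta_rot":[0,0,0],"hand":0},{"delta_pos":[77,0,-42],"delta_rot":[0,0,0],"hand":0},{"delta_pos":[113,0,-62],"delta_rot":[0,0,0],"hand":0},{"delta_pos":[113,-45,-62],"delta_rot":[0,0,0],"hand":0},{"delta_pos":[113,-90,-62],"delta_rot":[0,0,0],"hand":0},{"delta_pos":[113,-130,-62],"delta_rot":[0,0,0],"hand":0},{"delta_pos":[113,-150,-62],"delta_rot":[0,0,0],"hand":0},{"delta_pos":[113,-150,-62],"delta_rot":[0,0,0],"hand":0}]'
python3 - <<'E'
from h import *
print(boxpos());print(goal([-.17,-.075,.03],.5),goal([-.09,-.075,.03],.5))
i=bot.read_camera("top")
cv2.imwrite("pics/t3.png",cv2.resize(i[200:360,215:425],(788,600),interpolation=cv2.INTER_CUBIC))
E
```

```text
time: 5.7
tcp_pos: [0.4091, 0.0671, 0.0297]
orientation: [0.248, 0.076, 0.966, -0.018]
contact_force: [-0.2, -0.0, 0.0]
grip_width: 0.004
grip_force: 0.0
[-0.1977 -0.0776  0.0297]
(array([-24.4,   2.8,  13. ]), array([-0.   ,  0.002, -0.005])) (array([-94.5,   3.1,  51.5]), array([-0.   ,  0.002, -0.005]))
```

View pics/t3.png

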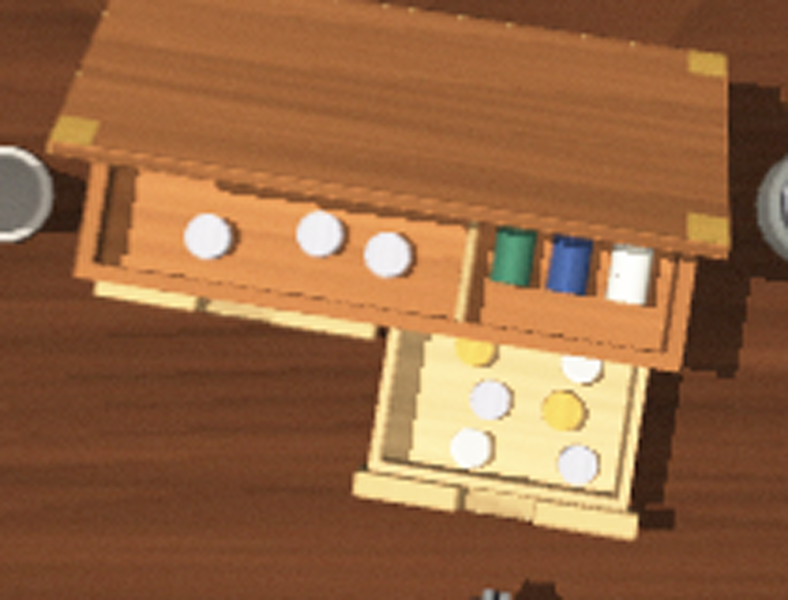

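The box has not moved: its rim is still at (76,278) and (682,369). The left drawer's front edge is now close to the rim, running (95,294) to (376,336). I check how far out it is.

```bash
python3 - <<'E'
from h import *
f=lambda u:(215+u[0]*210/788,200+u[1]*160/600)
for u in((95,295),(376,338),(354,496),(637,538)):
    X=onz("top",f(u),.058);print(Rn.from_euler('z',-YAW).apply(X-B).round(4))
E
```

```text
[-0.0832  0.1446  0.058 ]
[-0.0828  0.0004  0.058 ]
[-0.1627 -0.0006  0.058 ]
[-0.1619 -0.1438  0.058 ]
```

The left drawer reads about 4 mm short of home. The fingers were in the notch, so they probably stopped against the box front. I'll use opened fingers straddling the notch, which gives a symmetric push on solid face, and do the right drawer first.

```bash
python3 -m crank '[{"delta_pos":[5,3,9],"delta_rot":[0,0,0],"hand":60},{"delta_pos":[5,3,9],"delta_rot":[0,0,0],"hand":60},{"delta_pos":[5,3,9],"delta_rot":[0,0,0],"hand":60},{"delta_pos":[5,3,9],"delta_rot":[0,0,0],"hand":60},{"delta_pos":[-4,3,14],"delta_rot":[0,0,0],"hand":60},{"delta_pos":[-12,3,18],"delta_rot":[0,0,0],"hand":60},{"delta_pos":[-21,3,23],"delta_rot":[0,0,0],"hand":60},{"delta_pos":[-30,3,28],"delta_rot":[0,0,0],"hand":60}]'; python3 - <<'E'
from h import *
print(boxpos())
cv2.imwrite("pics/w4.png",bot.read_camera("wrist"))
E
```

```text
time: 6.55
tcp_pos: [0.4504, 0.0659, 0.0197]
orientation: [0.247, 0.074, 0.966, -0.018]
contact_force: [-1.7, 0.1, -0.3]
grip_width: 0.706
grip_force: 0.5
[-0.1567 -0.0725  0.0197]
```

View pics/w4.png

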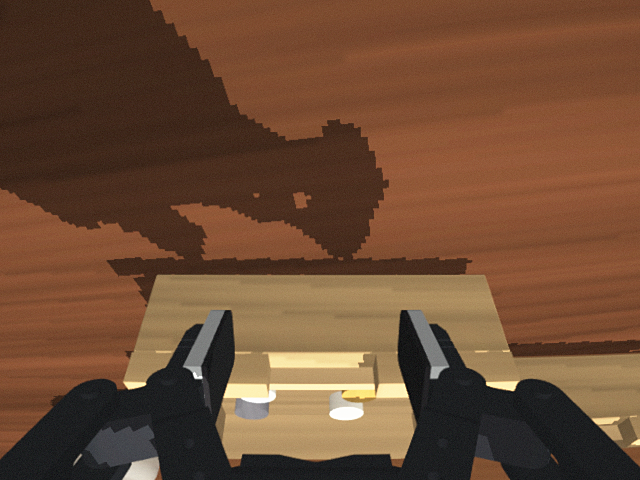

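The open fingers straddle the notch and touch the face at about (215,320) and (425,320), with -1.7 N of drawer friction. The face's bottom edge runs (157,275) to (485,275).

```bash
cat >> h.py <<'E'
def wface(obs,tcp,y0,Rb):
    from scipy.optimize import least_squares
    c=bot.calibration("wrist");K=np.array([[c["fx"],0,c["cx"]],[0,c["fy"],c["cy"]],[0,0,1]]);T=np.array(c["T_tool_cam"])
    def pr(X):
        q=(Rb.inv().apply(np.array(X,float)-tcp)-T[:3,3])@T[:3,:3]
        return cv2.projectPoints(q.reshape(-1,1,3),np.zeros(3),np.zeros(3),K,np.array(c["dist"]))[0][:,0]
    m=lambda v:np.array([(v[0],v[1]+s*.0715,z) for z in(.008,.058) for s in(-1,1)])[:len(obs)]
    s=least_squares(lambda v:(pr(m(v))-obs).ravel(),[-.1,y0]);return s.x.round(4),s.fun.round(1)
E
python3 - <<'E'
from h import *
p,R=tool();Rb=Rn.from_euler('z',-YAW)*R
print(wface(np.array([(157,275),(485,275),(123,390),(519,389)]),boxpos(),-.075,Rb))
print(wface(np.array([(157,275),(485,275)]),boxpos(),-.075,Rb))
# same for w3, left drawer
print(wface(np.array([(151,243),(480,243),(117,358),(514,358)]),np.array([-.0723,.0745,.03]),.075,Rb))
E
```

```text
(array([-0.1543, -0.0703]), array([ 2. ,  2. , -3.3,  1.2,  4.5, -6.2, -3.4, -6.5]))
(array([-0.1559, -0.07  ]), array([ 1.6, -0.3, -1.7, -1.1]))
(array([-0.0797,  0.0745]), array([  3.3,   4.9,  -3.6,   4.3,   4.3,  -9.1,  -4.1, -10. ]))
```

```bash
python3 -m crank '[{"delta_pos":[-7,-1,4],"delta_rot":[0,0,0],"hand":60},{"delta_pos":[-14,-2,8],"delta_rot":[0,0,0],"hand":60},{"delta_pos":[-21,-2,12],"delta_rot":[0,0,0],"hand":60},{"delta_pos":[-28,-2,15],"delta_rot":[0,0,0],"hand":60},{"delta_pos":[-35,-2,19],"delta_rot":[0,0,0],"hand":60},{"delta_pos":[-42,-2,23],"delta_rot":[0,0,0],"hand":60},{"delta_pos":[-49,-2,27],"delta_rot":[0,0,0],"hand":60},{"delta_pos":[-56,-2,31],"delta_rot":[0,0,0],"hand":60}]' | grep -E 'tcp|contact'; python3 -m crank '[{"delta_pos":[-2,0,1],"delta_rot":[0,0,0],"hand":60},{"delta_pos":[-3.5,0,2],"delta_rot":[0,0,0],"hand":60},{"delta_pos":[-3.5,0,2],"delta_rot":[0,0,0],"hand":60}]'| grep -E 'tcp|contact'; python3 - <<'E'
from h import *
print(boxpos())
E
```

```text
tcp_pos: [0.5128, 0.0542, 0.0191]
contact_force: [-3.2, -1.1, -0.4]
tcp_pos: [0.517, 0.0539, 0.0197]
contact_force: [-0.4, 0.2, -0.1]
[-0.0891 -0.0743  0.0197]
```

```bash
for i in 1 2 3 ; do python3 -m crank '[{"delta_pos":[-0.9,0,0.5],"delta_rot":[0,0,0],"hand":60},{"delta_pos":[-1.8,0,1],"delta_rot":[0,0,0],"hand":60},{"delta_pos":[-1.8,0,1],"delta_rot":[0,0,0],"hand":60}]'| grep -E 'tcp|contact'; done; python3 - <<'E'
from h import *
print(boxpos())
E
```

```text
tcp_pos: [0.5187, 0.0537, 0.0196]
contact_force: [-0.7, 0.7, 0.4]
tcp_pos: [0.5206, 0.0533, 0.0193]
contact_force: [-1.2, 1.1, 0.8]
tcp_pos: [0.5226, 0.053, 0.0192]
contact_force: [-0.4, 0.1, 0.3]
[-0.0834 -0.0744  0.0192]
```

```bash
python3 -m crank '[{"delta_pos":[-0.9,0,0.5],"delta_rot":[0,0,0],"hand":60},{"delta_pos":[-1.8,0,1],"delta_rot":[0,0,0],"hand":60},{"delta_pos":[-1.8,0,1],"delta_rot":[0,0,0],"hand":60}]'| grep -E 'tcp|contact'
```

```text
tcp_pos: [0.5246, 0.0526, 0.0191]
contact_force: [-1.2, -0.0, -0.3]
```

```bash
python3 -m crank '[{"delta_pos":[-0.9,0,0.5],"delta_rot":[0,0,0],"hand":60},{"delta_pos":[-0.9,0,0.5],"delta_rot":[0,0,0],"hand":60}]'| grep -E 'tcp|contact'
```

```text
tcp_pos: [0.5255, 0.0525, 0.0191]
contact_force: [-0.4, 0.7, -0.5]
```

```bash
python3 -m crank '[{"delta_pos":[-0.9,0,0.5],"delta_rot":[0,0,0],"hand":60},{"delta_pos":[-0.9,0,0.5],"delta_rot":[0,0,0],"hand":60}]'| grep -E 'tcp|contact'
```

```text
tcp_pos: [0.5265, 0.0523, 0.0191]
contact_force: [-1.0, -0.7, 0.2]
```

```bash
python3 -m crank '[{"delta_pos":[-0.9,0,0.5],"delta_rot":[0,0,0],"hand":60},{"delta_pos":[-1.8,0,1],"delta_rot":[0,0,0],"hand":60},{"delta_pos":[-1.8,0,1],"delta_rot":[0,0,0],"hand":60}]'| grep -E 'tcp|contact'
```

```text
tcp_pos: [0.5287, 0.052, 0.0191]
contact_force: [-1.3, 0.3, -0.4]
```

```bash
python3 -m crank '[{"delta_pos":[-0.9,0,0.5],"delta_rot":[0,0,0],"hand":60},{"delta_pos":[-0.9,0,0.5],"delta_rot":[0,0,0],"hand":60}]'| grep -E 'tcp|contact'
```

```text
tcp_pos: [0.5296, 0.0518, 0.0191]
contact_force: [-0.8, -0.4, -0.1]
```

```bash
python3 -m crank '[{"delta_pos":[-0.9,0,0.5],"delta_rot":[0,0,0],"hand":60},{"delta_pos":[-0.9,0,0.5],"delta_rot":[0,0,0],"hand":60}]'| grep -E 'tcp|contact'
```

```text
tcp_pos: [0.5299, 0.0518, 0.019]
contact_force: [-5.1, 1.3, 4.2]
```

```bash
python3 -m crank '[{"delta_pos":[-0.6,0,0.3],"delta_rot":[0,0,0],"hand":60},{"delta_pos":[-0.6,0,0.3],"delta_rot":[0,0,0],"hand":60}]'| grep -E 'tcp|contact'; python3 -m crank '[{"delta_pos":[45,0,-24],"delta_rot":[0,0,0],"hand":60},{"delta_pos":[88,0,-48],"delta_rot":[0,0,0],"hand":60},{"delta_pos":[88,50,-48],"delta_rot":[0,0,0],"hand":60},{"delta_pos":[88,100,-48],"delta_rot":[0,0,0],"hand":60},{"delta_pos":[88,150,-48],"delta_rot":[0,0,0],"hand":60},{"delta_pos":[88,150,-48],"delta_rot":[0,0,0],"hand":60}]'
python3 - <<'E'
from h import *
print(boxpos(),goal([-.09,.075,.019],.5))
i=bot.read_camera("top");cv2.imwrite("pics/t4_raw.png",i)
# subpixel comparison of the front's outer edge: bright wood vs bench below, along lines parallel to box x
Z=Rn.from_euler('z',YAW);g=cv2.cvtColor(i,cv2.COLOR_BGR2GRAY)
for n,ys in(("L",(.03,.12)),("R",(-.12,-.03))):
  for y in ys:
    xs=np.arange(-.11,-.06,.0005);uv=proj("top",Z.apply([(x,y,.058) for x in xs])+B).astype(np.float32)
    v=cv2.remap(i,uv[:,0:1],uv[:,1:2],cv2.INTER_LINEAR)[:,0,:].astype(int)
    print(n,y,"edge x",xs[np.argmax(np.diff(v[:,1].astype(float)))].round(4),v[::8,1])
E
```

```text
tcp_pos: [0.5299, 0.0518, 0.0188]
contact_force: [-10.1, 1.1, 7.3]
time: 10.8
tcp_pos: [0.4563, 0.2218, 0.0209]
orientation: [0.249, 0.07, 0.966, -0.015]
contact_force: [0.5, -0.4, 0.6]
grip_width: 0.703
grip_force: 0.0
[-0.1745  0.0824  0.0209] (array([-73.1,  -8.2,  42.4]), array([0.01 , 0.004, 0.005]))
L 0.03 edge x -0.082 [ 68  62  63  65  63  67  67 197 231 158 150 130 153]
L 0.12 edge x -0.0835 [ 66  65  65  59  66  72  72 199 232 152 150 121 162]
R -0.12 edge x -0.08 [ 69  65  61  62  60  67  64  66 220 151 147 148 151]
R -0.03 edge x -0.079 [ 63  62  68  63  62  63  67  71 222 148 147 107 149]
```

The top view puts the right drawer home (-0.0795) and the left about 3 mm out (-0.083). I push the left again with the open fingers.

```bash
python3 -m crank '[{"delta_pos":[-25,-8,14],"delta_rot":[0,0,0],"hand":60},{"delta_pos":[-50,-8,28],"delta_rot":[0,0,0],"hand":60},{"delta_pos":[-70,-8,40],"delta_rot":[0,0,0],"hand":60},{"delta_pos":[-77,-8,44],"delta_rot":[0,0,0],"hand":60},{"delta_pos":[-79,-8,45],"delta_rot":[0,0,0],"hand":60},{"delta_pos":[-79,-8,45],"delta_rot":[0,0,0],"hand":60}]' | grep -E 'tcp|contact'
python3 - <<'E'
from h import *
print(boxpos())
E
```

```text
tcp_pos: [0.5428, 0.1926, 0.0173]
contact_force: [-0.3, -0.2, -0.6]
[-0.0846  0.0667  0.0173]
```

```bash
python3 -m crank '[{"delta_pos":[0,7,0],"delta_rot":[0,0,0],"hand":60},{"delta_pos":[-2,8,1],"delta_rot":[0,0,0],"hand":60},{"delta_pos":[-3.5,8,2],"delta_rot":[0,0,0],"hand":60},{"delta_pos":[-3.5,8,2],"delta_rot":[0,0,0],"hand":60}]' | grep -E 'tcp|contact'; for i in 1 2; do python3 -m crank '[{"delta_pos":[-0.9,0,0.5],"delta_rot":[0,0,0],"hand":60},{"delta_pos":[-0.9,0,0.5],"delta_rot":[0,0,0],"hand":60}]'| grep -E 'tcp|contact'; done
python3 - <<'E'
from h import *
print(boxpos())
E
```

```text
tcp_pos: [0.5486, 0.2011, 0.0178]
contact_force: [-0.3, 0.5, 0.6]
tcp_pos: [0.5495, 0.2007, 0.0176]
contact_force: [-0.5, 2.3, 0.5]
tcp_pos: [0.5506, 0.2005, 0.0176]
contact_force: [-1.2, 0.5, -0.1]
[-0.078   0.0756  0.0176]
```

```bash
python3 -m crank '[{"delta_pos":[-0.9,0,0.5],"delta_rot":[0,0,0],"hand":60},{"delta_pos":[-0.9,0,0.5],"delta_rot":[0,0,0],"hand":60}]'| grep -E 'tcp|contact'
```

```text
tcp_pos: [0.5518, 0.2002, 0.0176]
contact_force: [-0.8, 1.1, 0.6]
```

```bash
python3 -m crank '[{"delta_pos":[-0.9,0,0.5],"delta_rot":[0,0,0],"hand":60},{"delta_pos":[-0.9,0,0.5],"delta_rot":[0,0,0],"hand":60}]'| grep -E 'tcp|contact'
```

```text
tcp_pos: [0.5528, 0.2, 0.0176]
contact_force: [-1.0, 2.1, 0.5]
```

```bash
python3 -m crank '[{"delta_pos":[-0.9,0,0.5],"delta_rot":[0,0,0],"hand":60},{"delta_pos":[-0.9,0,0.5],"delta_rot":[0,0,0],"hand":60}]'| grep -E 'tcp|contact'; python3 - <<'E'
from h import *
print(boxpos())
E
```

```text
tcp_pos: [0.5531, 0.2, 0.0174]
contact_force: [-4.1, 2.0, 2.7]
[-0.0755  0.0755  0.0174]
```

```bash
python3 -m crank '[{"delta_pos":[-0.6,0,0.3],"delta_rot":[0,0,0],"hand":60},{"delta_pos":[-0.6,0,0.3],"delta_rot":[0,0,0],"hand":60}]'| grep -E 'tcp|contact'; python3 -m crank '[{"delta_pos":[44,0,-24],"delta_rot":[0,0,0],"hand":60},{"delta_pos":[88,0,-48],"delta_rot":[0,0,0],"hand":0},{"delta_pos":[66,0,-90],"delta_rot":[0,0,0],"hand":0},{"delta_pos":[44,0,-132],"delta_rot":[0,0,0],"hand":0},{"delta_pos":[20,0,-175],"delta_rot":[0,0,0],"hand":0},{"delta_pos":[-4,0,-218],"delta_rot":[0,0,0],"hand":0},{"delta_pos":[-28,0,-260],"delta_rot":[0,0,0],"hand":0},{"delta_pos":[-28,0,-260],"delta_rot":[0,0,0],"hand":0}]' 
python3 - <<'E'
from h import *
print(boxpos(),goal([.02,0,.25],0))
i=bot.read_camera("top");cv2.imwrite("pics/t5_raw.png",i)
Z=Rn.from_euler('z',YAW)
for n,ys in(("L",(.03,.12)),("R",(-.12,-.03))):
  for y in ys:
    xs=np.arange(-.11,-.06,.0005);uv=proj("top",Z.apply([(x,y,.058) for x in xs])+B).astype(np.float32)
    v=cv2.remap(i,uv[:,0:1],uv[:,1:2],cv2.INTER_LINEAR)[:,0,:].astype(int)
    print(n,y,"edge x",xs[np.argmax(np.diff(v[:,1].astype(float)))].round(4),v[::8,1])
E
```

```text
tcp_pos: [0.5532, 0.2, 0.0174]
contact_force: [-8.2, 1.7, 4.5]
time: 13.85
tcp_pos: [0.4589, 0.2158, 0.2707]
orientation: [0.255, 0.075, 0.964, -0.013]
contact_force: [1.4, 0.1, 0.6]
grip_width: -0.002
grip_force: 0.0
[-0.171   0.0769  0.2707] (array([-156.3,  -77.1,  111.5]), array([ 0.012,  0.517, -0.003]))
L 0.03 edge x -0.0795 [ 68  62  62  69  66  67  64  62 200 159 148 129 152]
L 0.12 edge x -0.079 [ 68  66  64  62  67  71  75  71 194 156 151 121 162]
R -0.12 edge x -0.08 [ 69  67  59  58  58  66  65  64 219 154 146 147 151]
R -0.03 edge x -0.079 [ 62  62  66  65  64  65  66  72 221 150 151 107 150]
```

Both drawers are home: the edges now read -0.079 to -0.080. Next is the lid, so I move above and behind its free edge with the tool vertical and fingers shut.

```bash
python3 -m crank '[{"delta_pos":[-35,-15,20],"delta_rot":[0,0.1,0],"hand":0},{"delta_pos":[-70,-31,40],"delta_rot":[0,0.2,0],"hand":0},{"delta_pos":[-105,-46,59],"delta_rot":[0,0.3,0],"hand":0},{"delta_pos":[-140,-62,79],"delta_rot":[0.01,0.41,0],"hand":0},{"delta_pos":[-175,-77,99],"delta_rot":[0.012,0.517,-0.003],"hand":0},{"delta_pos":[-175,-77,99],"delta_rot":[0.012,0.517,-0.003],"hand":0},{"delta_pos":[-175,-77,99],"delta_rot":[0.012,0.517,-0.003],"hand":0}]' 
python3 - <<'E'
from h import *
print(boxpos())
h=.011
for a in(.88,.75,.6,.45,.3,.15,0):
    t=[.075-.135*np.cos(a)+.008*np.sin(a)+h,0,.092+.135*np.sin(a)+.008*np.cos(a)]
    print(a,np.round(t,3),goal(t,0)[0])
E
```

```text
time: 14.6
tcp_pos: [0.6434, 0.1062, 0.2476]
orientation: [-0.015, 0.077, 0.997, -0.006]
contact_force: [-0.1, 1.7, 0.4]
grip_width: 0.003
grip_force: 0.0
[ 0.028  -0.0035  0.2476]
0.88 [0.006 0.    0.201] [20.5  4.  47. ]
0.75 [-0.007  0.     0.19 ] [33.7  4.1 58.7]
0.6 [-0.021  0.     0.175] [46.8  4.3 74.1]
0.45 [-0.032  0.     0.158] [57.5  4.5 91.3]
0.3 [-0.041  0.     0.14 ] [ 65.5   4.7 109.9]
0.15 [-0.046  0.     0.12 ] [ 70.6   5.  129.5]
0 [-0.049  0.     0.1  ] [ 72.8   5.2 149.7]
```

```bash
python3 -m crank '[{"delta_pos":[15,4,25],"delta_rot":[0,0,0],"hand":0},{"delta_pos":[20,4,40],"delta_rot":[0,0,0],"hand":0},{"delta_pos":[21,4,47],"delta_rot":[0,0,0],"hand":0},{"delta_pos":[27,4,53],"delta_rot":[0,0,0],"hand":0},{"delta_pos":[34,4,59],"delta_rot":[0,0,0],"hand":0},{"delta_pos":[40,4,66],"delta_rot":[0,0,0],"hand":0},{"delta_pos":[47,4,74],"delta_rot":[0,0,0],"hand":0}]'
python3 - <<'E'
from h import *
print(boxpos())
for a in(.6,.45,.3,.15,0):
    t=[.075-.135*np.cos(a)+.008*np.sin(a)+.011,0,.092+.135*np.sin(a)+.008*np.cos(a)]
    print(a,np.round(t,3),goal(t,0)[0])
i=bot.read_camera("top")
cv2.imwrite("pics/t6.png",cv2.resize(i[180:360,195:465],(795,530),interpolation=cv2.INTER_CUBIC))
E
```

```text
time: 15.3
tcp_pos: [0.5944, 0.1189, 0.1849]
orientation: [-0.007, 0.076, 0.997, -0.004]
contact_force: [-4.3, 1.1, 8.0]
grip_width: 0.001
grip_force: 4.2
[-0.0224  0.0016  0.1849]
0.6 [-0.021  0.     0.175] [-1.6 -1.5 10.1]
0.45 [-0.032  0.     0.158] [ 9.3 -1.3 27.1]
0.3 [-0.041  0.     0.14 ] [17.6 -1.2 45.6]
0.15 [-0.046  0.     0.12 ] [23.  -1.  65.2]
0 [-0.049  0.     0.1  ] [25.4 -0.8 85.3]
```

```bash
python3 -m crank '[{"delta_pos":[0,0,0],"delta_rot":[0,0,0],"hand":0},{"delta_pos":[0,0,0],"delta_rot":[0,0,0],"hand":0}]' | grep -E 'tcp|contact'
python3 -m crank '[{"delta_pos":[4,-1,6],"delta_rot":[0,0,0],"hand":0},{"delta_pos":[8,-1,12],"delta_rot":[0,0,0],"hand":0},{"delta_pos":[11,-1,18],"delta_rot":[0,0,0],"hand":0},{"delta_pos":[11,-1,18],"delta_rot":[0,0,0],"hand":0}]' 
python3 - <<'E'
from h import *
print(boxpos())
E
```

```text
tcp_pos: [0.5949, 0.1187, 0.1838]
contact_force: [-2.4, 0.3, 3.8]
time: 15.95
tcp_pos: [0.5837, 0.1193, 0.1654]
orientation: [-0.008, 0.076, 0.997, -0.004]
contact_force: [-0.2, -0.6, -0.1]
grip_width: 0.001
grip_force: 0.0
[-0.033   0.0004  0.1654]
```

```bash
cat >> h.py <<'E'
def lid(i):
    Z=Rn.from_euler('z',YAW);hsv=cv2.cvtColor(i,cv2.COLOR_BGR2HSV)
    m=cv2.inRange(hsv,(18,110,90),(32,255,255))
    m[:185]=0;m[290:]=0;m[:,:210]=0;m[:,430:]=0
    n,_,st,ce=cv2.connectedComponentsWithStats(m)
    c=[(ce[k].round(1).tolist(),int(st[k,4])) for k in range(1,n) if st[k,4]>12]
    print(c)
    for a in np.arange(0,1.0,.1):
        P=[(.075-.14*np.cos(a)+.008*np.sin(a),s*.14,.092+.14*np.sin(a)+.008*np.cos(a)) for s in(1,-1)]
        print(round(a,1),proj("top",Z.apply(P)+B).round(1).tolist())
E
python3 - <<'E'
from h import *
print("before");lid(cv2.imread("pics/top0.png"))
i=bot.read_camera("top");cv2.imwrite("pics/t7_raw.png",i);lid(i)
E
```

```text
before
[([251.6, 193.4], 47), ([403.1, 216.4], 48), ([234.7, 234.4], 69), ([403.3, 260.6], 69), ([252.3, 280.1], 21), ([248.8, 285.1], 27)]
0.0 [[240.5, 269.3], [392.6, 292.6]]
0.1 [[239.3, 268.4], [393.6, 292.0]]
0.2 [[238.2, 266.6], [394.7, 290.6]]
0.3 [[237.3, 264.1], [395.9, 288.4]]
0.4 [[236.5, 260.8], [397.2, 285.3]]
0.5 [[235.9, 256.6], [398.6, 281.4]]
0.6 [[235.5, 251.7], [400.0, 276.7]]
0.7 [[235.2, 246.0], [401.6, 271.3]]
0.8 [[235.2, 239.7], [403.2, 265.1]]
0.9 [[235.3, 232.7], [404.8, 258.2]]
[([251.1, 195.0], 69), ([402.7, 218.2], 70), ([234.4, 249.2], 92), ([399.5, 275.2], 84)]
0.0 [[240.5, 269.3], [392.6, 292.6]]
0.1 [[239.3, 268.4], [393.6, 292.0]]
0.2 [[238.2, 266.6], [394.7, 290.6]]
0.3 [[237.3, 264.1], [395.9, 288.4]]
0.4 [[236.5, 260.8], [397.2, 285.3]]
0.5 [[235.9, 256.6], [398.6, 281.4]]
0.6 [[235.5, 251.7], [400.0, 276.7]]
0.7 [[235.2, 246.0], [401.6, 271.3]]
0.8 [[235.2, 239.7], [403.2, 265.1]]
0.9 [[235.3, 232.7], [404.8, 258.2]]
```

The corner patches show the lid at about 0.64 rad, but the contact force has gone. I use my last picture to see where the fingertips are against the lid's edge.

```bash
python3 - <<'E'
from h import *
a=cv2.resize(bot.read_camera("wrist")[120:480,80:560],(400,300));b=cv2.resize(cv2.imread("pics/t7_raw.png")[210:300,260:380],(400,300),interpolation=cv2.INTER_CUBIC)
cv2.imwrite("pics/mix.png",np.hstack([a,b]))
print((proj("top",tool()[0])-[260,210])*3.333)
E
```

```text
[[192.78041007 174.32830238]]
```

View pics/mix.png

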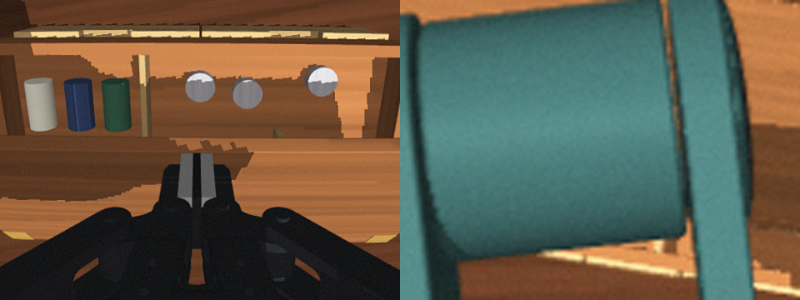

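In the wrist view (left) the fingertips at (197,153) rest on the lid about 7 mm inside its free edge (row 137). That is safe but about to slip off, so I move back toward the hinge and keep pushing down along the arc.

```bash
python3 -m crank '[{"delta_pos":[-12,0,-2],"delta_rot":[0,0,0],"hand":0},{"delta_pos":[-23,0,4],"delta_rot":[0,0,0],"hand":0},{"delta_pos":[-23,0,11],"delta_rot":[0,0,0],"hand":0},{"delta_pos":[-18,0,17],"delta_rot":[0,0,0],"hand":0},{"delta_pos":[-14,0,23],"delta_rot":[0,0,0],"hand":0},{"delta_pos":[-9,0,30],"delta_rot":[0,0,0],"hand":0},{"delta_pos":[-9,0,30],"delta_rot":[0,0,0],"hand":0}]' | grep -E 'tcp|contact'
python3 - <<'E'
from h import *
print(boxpos())
i=bot.read_camera("top");lid(i)
E
```

```text
tcp_pos: [0.5904, 0.1176, 0.1339]
contact_force: [-0.4, 1.0, 0.6]
[-0.0262 -0.0002  0.1339]
[([251.2, 196.2], 83), ([402.5, 219.1], 82), ([235.1, 257.6], 100), ([397.0, 283.1], 94)]
0.0 [[240.5, 269.3], [392.6, 292.6]]
0.1 [[239.3, 268.4], [393.6, 292.0]]
0.2 [[238.2, 266.6], [394.7, 290.6]]
0.3 [[237.3, 264.1], [395.9, 288.4]]
0.4 [[236.5, 260.8], [397.2, 285.3]]
0.5 [[235.9, 256.6], [398.6, 281.4]]
0.6 [[235.5, 251.7], [400.0, 276.7]]
0.7 [[235.2, 246.0], [401.6, 271.3]]
0.8 [[235.2, 239.7], [403.2, 265.1]]
0.9 [[235.3, 232.7], [404.8, 258.2]]
```

The lid is at about 0.46 rad, which follows the plan. I continue.

```bash
python3 -m crank '[{"delta_pos":[3,0,8],"delta_rot":[0,0,0],"hand":0},{"delta_pos":[5,0,16],"delta_rot":[0,0,0],"hand":0},{"delta_pos":[8,0,22],"delta_rot":[0,0,0],"hand":0},{"delta_pos":[10,0,28],"delta_rot":[0,0,0],"hand":0},{"delta_pos":[11,0,33],"delta_rot":[0,0,0],"hand":0},{"delta_pos":[12,0,38],"delta_rot":[0,0,0],"hand":0},{"delta_pos":[12,0,38],"delta_rot":[0,0,0],"hand":0}]' | grep -E 'tcp|contact'
python3 - <<'E'
from h import *
print(boxpos())
i=bot.read_camera("top");lid(i)
E
```

```text
tcp_pos: [0.5788, 0.1188, 0.0959]
contact_force: [0.1, 0.5, 0.1]
[-0.0378 -0.0008  0.0959]
[([251.3, 198.3], 99), ([402.1, 221.2], 97), ([238.1, 267.2], 104), ([393.1, 288.1], 27)]
0.0 [[240.5, 269.3], [392.6, 292.6]]
0.1 [[239.3, 268.4], [393.6, 292.0]]
0.2 [[238.2, 266.6], [394.7, 290.6]]
0.3 [[237.3, 264.1], [395.9, 288.4]]
0.4 [[236.5, 260.8], [397.2, 285.3]]
0.5 [[235.9, 256.6], [398.6, 281.4]]
0.6 [[235.5, 251.7], [400.0, 276.7]]
0.7 [[235.2, 246.0], [401.6, 271.3]]
0.8 [[235.2, 239.7], [403.2, 265.1]]
0.9 [[235.3, 232.7], [404.8, 258.2]]
```

Down to about 0.15 rad. The final press goes in small steps until the force rises.

```bash
python3 -m crank '[{"delta_pos":[0,0,3],"delta_rot":[0,0,0],"hand":0},{"delta_pos":[1,0,6],"delta_rot":[0,0,0],"hand":0},{"delta_pos":[1,0,9],"delta_rot":[0,0,0],"hand":0},{"delta_pos":[1,0,9],"delta_rot":[0,0,0],"hand":0}]' | grep -E 'tcp|contact'
for i in 1 2 ; do python3 -m crank '[{"delta_pos":[0,0,1],"delta_rot":[0,0,0],"hand":0},{"delta_pos":[0,0,1.5],"delta_rot":[0,0,0],"hand":0},{"delta_pos":[0,0,1.5],"delta_rot":[0,0,0],"hand":0}]' | grep -E 'tcp|contact'; done
```

```text
tcp_pos: [0.5783, 0.1188, 0.0877]
contact_force: [-0.3, -0.3, 0.6]
tcp_pos: [0.5783, 0.1189, 0.0867]
contact_force: [-0.7, -0.2, 1.1]
tcp_pos: [0.5783, 0.119, 0.0851]
contact_force: [-0.6, -0.5, 1.8]
```

```bash
for i in 1 2 ; do python3 -m crank '[{"delta_pos":[0,0,1],"delta_rot":[0,0,0],"hand":0},{"delta_pos":[0,0,1.5],"delta_rot":[0,0,0],"hand":0},{"delta_pos":[0,0,1.5],"delta_rot":[0,0,0],"hand":0}]' | grep -E 'tcp|contact'; done
```

```text
tcp_pos: [0.5784, 0.1191, 0.0836]
contact_force: [-0.9, 0.6, 1.8]
tcp_pos: [0.5784, 0.1191, 0.0821]
contact_force: [-0.6, 0.7, 1.3]
```

```bash
python3 - <<'E'
from h import *
i=bot.read_camera("top");lid(i)
E
```

```text
[([251.2, 199.0], 106), ([402.0, 221.9], 103), ([239.5, 268.8], 109), ([391.8, 288.6], 16)]
0.0 [[240.5, 269.3], [392.6, 292.6]]
0.1 [[239.3, 268.4], [393.6, 292.0]]
0.2 [[238.2, 266.6], [394.7, 290.6]]
0.3 [[237.3, 264.1], [395.9, 288.4]]
0.4 [[236.5, 260.8], [397.2, 285.3]]
0.5 [[235.9, 256.6], [398.6, 281.4]]
0.6 [[235.5, 251.7], [400.0, 276.7]]
0.7 [[235.2, 246.0], [401.6, 271.3]]
0.8 [[235.2, 239.7], [403.2, 265.1]]
0.9 [[235.3, 232.7], [404.8, 258.2]]
```

```bash
for i in 1 2 ; do python3 -m crank '[{"delta_pos":[0,0,1],"delta_rot":[0,0,0],"hand":0},{"delta_pos":[0,0,1.5],"delta_rot":[0,0,0],"hand":0},{"delta_pos":[0,0,1.5],"delta_rot":[0,0,0],"hand":0}]' | grep -E 'tcp|contact'; done
```

```text
tcp_pos: [0.5783, 0.1191, 0.0806]
contact_force: [-1.8, 0.2, 1.2]
tcp_pos: [0.5784, 0.119, 0.0794]
contact_force: [-1.1, 0.3, 2.3]
```

```bash
python3 -m crank '[{"delta_pos":[0,0,1],"delta_rot":[0,0,0],"hand":0},{"delta_pos":[0,0,1.5],"delta_rot":[0,0,0],"hand":0},{"delta_pos":[0,0,1.5],"delta_rot":[0,0,0],"hand":0}]' | grep -E 'tcp|contact'
```

```text
tcp_pos: [0.5784, 0.1191, 0.0793]
contact_force: [-4.7, 0.7, 7.9]
```

```bash
python3 -m crank '[{"delta_pos":[0,0,0.7],"delta_rot":[0,0,0],"hand":0},{"delta_pos":[0,0,0.7],"delta_rot":[0,0,0],"hand":0}]' | grep -E 'tcp|contact'
```

```text
tcp_pos: [0.5784, 0.1191, 0.0793]
contact_force: [-5.9, 0.7, 10.4]
```

Stop reached: the lid is shut. I retreat straight up, then check everything.

```bash
python3 -m crank '[{"delta_pos":[0,0,-10],"delta_rot":[0,0,0],"hand":0},{"delta_pos":[0,0,-50],"delta_rot":[0,0,0],"hand":0},{"delta_pos":[0,0,-90],"delta_rot":[0,0,0],"hand":0},{"delta_pos":[50,0,-130],"delta_rot":[0,0,0],"hand":0},{"delta_pos":[90,20,-150],"delta_rot":[0,0,0],"hand":0},{"delta_pos":[130,40,-150],"delta_rot":[0,0,0],"hand":0},{"delta_pos":[180,60,-150],"delta_rot":[0,0,0],"hand":0},{"delta_pos":[220,80,-150],"delta_rot":[0,0,0],"hand":0}]'
python3 - <<'E'
from h import *
i=bot.read_camera("top");cv2.imwrite("pics/t9_raw.png",i);lid(i)
j=cv2.imread("pics/top0.png")
for nm,(a,b,c,d) in dict(cone=(230,275,190,232),jar=(230,280,412,465),shears=(150,290,110,190)).items():
    print(nm,cv2.absdiff(i[a:b,c:d],j[a:b,c:d]).mean().round(2))
Z=Rn.from_euler('z',YAW)
for y in (-.1,-.04,.04,.1):
    xs=np.arange(-.11,-.06,.0005);uv=proj("top",Z.apply([(x,y,.058) for x in xs])+B).astype(np.float32)
    v=cv2.remap(i,uv[:,0:1],uv[:,1:2],cv2.INTER_LINEAR)[:,0,1].astype(int)
    print(y,"edge",xs[np.argmax(np.diff(v))].round(4))
# lid front edge, expected x=-.075 at z=.1
for y in (-.1,.1):
    xs=np.arange(-.1,-.05,.0025);uv=proj("top",Z.apply([(x,y,.1) for x in xs])+B).astype(np.float32)
    print(cv2.remap(i,uv[:,0:1],uv[:,1:2],cv2.INTER_LINEAR)[:,0,1].astype(int))
E
```

```text
time: 21.1
tcp_pos: [0.3778, 0.2307, 0.2302]
orientation: [-0.007, 0.077, 0.997, -0.004]
contact_force: [0.3, 1.5, -0.0]
grip_width: -0.004
grip_force: 0.0
[([251.1, 199.1], 102), ([401.9, 222.0], 103), ([239.8, 268.9], 104), ([391.8, 288.6], 16)]
0.0 [[240.5, 269.3], [392.6, 292.6]]
0.1 [[239.3, 268.4], [393.6, 292.0]]
0.2 [[238.2, 266.6], [394.7, 290.6]]
0.3 [[237.3, 264.1], [395.9, 288.4]]
0.4 [[236.5, 260.8], [397.2, 285.3]]
0.5 [[235.9, 256.6], [398.6, 281.4]]
0.6 [[235.5, 251.7], [400.0, 276.7]]
0.7 [[235.2, 246.0], [401.6, 271.3]]
0.8 [[235.2, 239.7], [403.2, 265.1]]
0.9 [[235.3, 232.7], [404.8, 258.2]]
cone 4.48
jar 6.52
shears 3.29
-0.1 edge -0.08
-0.04 edge -0.0795
0.04 edge -0.079
0.1 edge -0.078
[ 60  58  63  64  68  63  59  66  78 206 159 134 135 139 135 134 128 128
 130 129]
[ 67  62  59  59  65  67  72  72  77 164 204 154 155 154 148 145 142 143
 142 146]
```

```bash
python3 -c "
from station import bot
print(bot.hand_in())"
```

```text
the job is handed in; nothing more can be done
None
```

I handed the job in at about 21 s: both drawers are home and the lid is shut, each pushed to its stop at about 13 N or less; the top camera shows no sign that the box, cone, jar or shears moved.

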